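# Move the potato masher from the upright stand into the utensil tray

## Task

Pull the potato masher up out of the wooden utensil stand and lay it down gently on the bare worktop, letting go of it there. Then pick it up again across its handle and put it into the empty long lane of the utensil tray, lying along the lane so that no part of it sticks up above the rim. Leave the whisk and the slotted tea ladle standing in the stand and do not knock over or push away the jars, the tin and the glass round about.

Things in the scene. Friction and masses are not known exactly. Their poses are not given: they have to be found in the camera images.
- masher: Steel potato masher (flat bent-wire foot carried on two splayed wires), 257 mm long, 0.08 to 0.15 kg, loose in a slot of the stand, foot up; it has play and may lean 0.15 rad. Origin at the centre of the foot's free end; z runs along the handle to the hanging hook, so points DOWN while it stands. Foot: z 0 to 49 mm, 22 mm thick (x), 42 mm wide (y).
- masher_foot (a point): Middle of the masher's foot, on the handle axis (masher z = 24 mm). The foot is firm enough to be gripped across its 22 mm thickness (along the masher's x).
- masher_hook (a point): Hook end of the masher, on the handle axis (masher z = 250 mm). The hook spans z = 228 to 257 mm, 25 mm along x and 8 mm along y.
- masher_mid (a point): Middle of the masher's length, on the handle axis (masher z = 128 mm). The handle bar spans z = 73 to 224 mm and is 9 mm (x) by 12 mm (y); from 49 to 73 mm there are only wires that cannot be gripped. Centre of mass at z = 61 mm. Lying down, the masher rests on foot and hook, the bar 5 mm or more above the surface.
- stand: Wooden utensil stand, fixed: a block 70 mm (x) by 240 mm (y) by 90 mm high. Origin at the centre of its underside, z up. Three slots at y = -78, 0 and +78 mm, each 28 mm (x) by 15 mm (y), floor 10 mm above the worktop. One tool stands in each, in any order, its thin direction (tool x) along the stand's x.
- whisk: Steel wire whisk, 278 mm long, standing in another slot of the stand, whisk end up. Origin at the end of the whisk wires (the top), z axis down along its handle. Must stay in the stand.
- tea_ladle: Steel slotted tea ladle, 208 mm long, standing in another slot, slotted head up. Origin at the end of the head (the top), z axis down along its handle. Must stay in the stand.
- tray: Pale wooden open utensil tray, fixed: 296 mm (x) by 192 mm (y) by 56 mm high. Origin at the centre of its underside, z up; lanes run along x. The empty lane is on its +y side: inside x = -142 to +142, y = 0 to +90 mm, floor at 6 mm, rim at 56 mm. The other lane is packed with round pastry cutters and teaspoons, all fixed.
- lane_mid (a point): Centre of the empty lane's floor, 6 mm above the worktop; its axes are the tray's (x along the lane).
- spice_jar: Bystander: glass spice jar with a red cap, 45 mm across, 106 mm tall, upright behind the stand. Origin under its base.
- tin: Bystander: flat food tin, 86 mm across, 40 mm tall, behind the tray. Origin under its base.
- glass: Bystander: plain drinking glass, 81 mm across, 91 mm tall, upright near the front edge, beside the front of the sink. Origin under its base. The strip of worktop between glass and tray, in front of the stand (world x = 0.34 to 0.42, y = -0.42 to 0.08), is always bare.
- jar: Bystander: small glass jar with a white lid, 60 mm across, 99 mm tall, upright behind the stand. Origin under its base.

How it is judged:
By the outcome, as a careful person would: the job done as asked, in the order asked, and still so for the second after the job is handed in, with the robot touching nothing.
It also fails if it takes over 69 s, if anything falls off the work surface, if the arm or the gripper's body presses on something with over 40 N, if the wrist force passes 120 N, or if a joint passes its speed limit or range.

## Robot

A 7-joint arm with a two-finger parallel gripper is mounted at the origin on a cart in front of the work surface, level with it; the furniture and walls round the work are solid. World frame = base frame: x ahead of the robot, y to its left, z up, the work surface at z = 0. Lengths are in mm, angles in rad, forces in N, time in s.
With the tool pointing down it reaches from about 425 to 1025 mm from the base axis. Payload 3.6 kg.
Tool frame: the origin (TCP) lies on the centre line of the jaws, within the pads' length; the fingertips stand 19 mm ahead of it and the grasp point (between the pads) is the TCP; z points along the fingers, x is the direction in which the jaws open and shut, and the axes are right-handed (so a half turn about z gives the same grasp; the last joint's range is limited). The gripper opens to 85 mm and grips with 20 to 120 N. Pads are 22 mm wide; open, the fingers measure 114 mm over their backs; the gripper's body (76 mm by 85 mm) begins 54 mm behind the grasp point. The pads swing forward as they close: fully open they stand 13 mm farther back than shut.
Start: joints at [1.018, 0.591, 0.048, 1.609, -0.033, 0.943, -0.034], TCP at [321.735, -649.705, 250.302] pointing down, gripper open.
Joint ranges: [-2.69, 2.69], [-0.47, 2.24], [-1.27, 1.36], [0.19, 2.51], [-1.53, 4.68], [0.08, 2.07], [-3.09, 3.09]. Speed limits (rad/s): [2.57, 2.57, 3.14, 3.14, 3.14, 3.14, 3.14].

## Interface

Orientations are given as a rotation vector (axis times angle).
In Python, from cell import readout, cams, manip, finder gives the robot as it stands.
- The arm moves only by the tool jog_arm, never from a script. Its argument "rows" is a list of rows, each a list of 3 entries, a list of its own where there are three numbers: the opening, from 0 (shut) to 1 (fully open), then the shift along the tool's x, y, z in units of 40 mm (1.0 is 40 mm), then the turn, a rotation vector about the tool's x, y, z in units of 6 degrees (1.0 is 6 degrees). A call has 1 to 8 rows; each row is the pose to reach, as a shift and turn from the pose measured when the call began, along the tool's axes at that moment; what a row does not reach only later rows make up. A row lasts 1/8 s, in which the tool goes at most 62.5 mm and 10.7 degrees, less where a joint would pass 70% of its speed; a pose out of reach is approached as far as the arm can. A call with a gripper value outside its range is refused whole. The fingers move at their own pace and stop on an object; "squeeze" is the grip in N (left out, the last holds). Time passes only in rows, so rows that repeat a pose let the fingers close. It gives the time, the measured TCP pose, the force and the opening at its end, in the units of the state.
- readout.observe(): the state, without advancing time (a new reading comes with each control period).
- cams.camera(name): name is "scene" or "side" or "wrist"; returns a dict with "frame" (420x560x3 uint8, red, green, blue), "depth" (420x560 float32, mm along the optical axis (not along the pixel's ray), 0 where there is no reading), "camera_matrix" (3x3 intrinsics, pixels), "R" (3x3) and "t" (3): a world point X has camera coordinates R X + t. Camera axes: x right, y down, z forward; pixel columns grow to the right and rows downward; lengths in mm; the calibration is good to about 2 mm. A picture is of the moment at which its call begins.
- manip.close_job(): hands the job in, once; it reports no verdict.
Trained networks look in a picture, given as the dict that the camera call returned (one of the last four; its "shot" number tells which), for a name from the list of things; names that differ only in an ending like _2 or _b are one class to them, and where a whole thing is asked for, a point or a joint stands for the part that bears it (a point fixed in the world has none). Each returns a list of dicts, best first, with "conf" (0 to 1); they miss things now and then, are a little off and sometimes report something else, mostly with a low value. They report only what shows in the picture. A call takes as long as a camera call.
- finder.boxes_of(picture, label): "box" ([left, top, width, height] in pixels, round what is visible of it).
- finder.spot_point(picture, label): "point" ([column, row] in pixels: a listed point, or the origin of a listed thing).
The state is a dict: "clock": time; "q": joint angles; "joint_velocities": joint speeds; "tau": joint torques, N m; "eef_pos": TCP position; "eef_rot": TCP orientation; "wrist_force": force on the tool from outside, world axes, zero at the start; "torque": the same for the moment, N m; "gripper_width": finger opening in mm.
Only numpy, scipy, OpenCV 4.12 (cv2) and the standard library are available. Lean on these libraries where they do the work, as an engineer would, in place of code of your own. Each camera call takes 0.05 s, during which the arm holds its last target.

## Working session

There is one attempt and no reset: what is moved stays moved. The work goes in short steps, Python scripts to look and compute and a tool call to move; the robot and the scene stay as the last step left them, time stands still between calls to the robot, and variables do not carry over. Pictures are saved under pics/ and viewed, and the job is handed in when it is done.

Besides the shell and the picture viewer there is one more tool, called after "Call:" as name(argument=value, ...) on one line, values as JSON. jog_arm: Moves the arm, as the interface text tells. Its arguments: {"type":"object","properties":{"rows":{"type":"array"},"squeeze":{"type":"number"}},"required":["rows"]}

```bash
mkdir -p pics; ls; cat > h.py <<'E'
import numpy as np, cv2
from cell import readout, cams, manip, finder
from scipy.spatial.transform import Rotation as Ro
def save(p,name): cv2.imwrite('pics/'+name,cv2.cvtColor(p['frame'],cv2.COLOR_RGB2BGR))
def ray(p,uv):
    K=np.array(p['camera_matrix']);R=np.array(p['R']);t=np.array(p['t'])
    d=R.T@np.linalg.solve(K,[uv[0],uv[1],1.]);return -R.T@t,d
def at(p,uv,win=1):
    u,v=int(round(uv[0])),int(round(uv[1]));D=p['depth'][max(0,v-win):v+win+1,max(0,u-win):u+win+1];D=D[D>0]
    if len(D)==0:return None
    o,d=ray(p,uv);return o+d*np.median(D)
def cloud(p):
    K=np.array(p['camera_matrix']);R=np.array(p['R']);t=np.array(p['t']);D=p['depth']
    v,u=np.indices(D.shape);x=(u-K[0,2])/K[0,0]*D;y=(v-K[1,2])/K[1,1]*D
    return (np.stack([x,y,D],-1)-t)@R
def proj(p,X):
    c=np.array(p['camera_matrix'])@(np.array(p['R'])@np.array(X)+np.array(p['t']));return c[:2]/c[2]
def zpl(p,uv,z):
    o,d=ray(p,uv);return o+d*(z-o[2])/d[2]
E
python3 - <<'E'
from h import *
s=readout.observe();print(s)
for n in ['scene','side','wrist']:
    p=cams.camera(n);save(p,n+'0.png')
    o,d=ray(p,(280,210));print(n,o.round(),d.round(2))
    if n=='wrist':continue
    for l in ['masher','masher_foot','stand','whisk','tea_ladle','tray','lane_mid','spice_jar','tin','glass','jar']:
        a=finder.spot_point(p,l)[:1];b=finder.boxes_of(p,l)[:1]
        if a:
            w=at(p,a[0]['point']);print(l,np.round(a[0]['point'],1),a[0]['conf'],None if w is None else w.round(), [ (np.round(x['box']),x['conf']) for x in b])
E
```

```text
pics
{'clock': 0.0, 'q': array([ 1.01745319,  0.59213842,  0.04828164,  1.60985372, -0.03332709,
        0.9426891 , -0.03367679]), 'joint_velocities': array([ 0.00078074,  0.00055484, -0.00198184, -0.00020751, -0.00040754,
       -0.00389285,  0.00061471]), 'tau': array([-2.68504391e-04, -5.48697102e+01,  1.54654741e+00, -1.98122835e+01,
        9.39082325e-03,  8.93039920e-03, -1.61212756e-05]), 'eef_pos': array([ 321.42911155, -648.96123033,  249.11474008]), 'eef_rot': array([-2.66838308,  1.65598578,  0.0031252 ]), 'wrist_force': array([-0.27936681, -0.14540363,  0.21333296]), 'torque': array([-0.01245493, -0.02994476, -0.05884111]), 'gripper_width': 85.33758762623927}
scene [-504.  592. 1025.] [ 0.7  -0.46 -0.56]
masher [278.8 196.3] 0.76 [513. -69. 266.] [(array([272., 194.,  14.,  52.]), 0.71)]
masher_foot [278.2 205.6] 0.72 [ 685. -178.   98.] [(array([268., 197.,  17.,  47.]), 0.78)]
stand [278.8 261.4] 0.63 [472. -45.  41.] [(array([134., 251.,  28.,  26.]), 0.75)]
whisk [251.6 195.6] 0.76 [ 758. -108.  126.] [(array([251., 198.,   8.,  57.]), 0.62)]
tea_ladle [187.  314.8]
[... 785 characters left out ...]
 14. 287.] [(array([269., 202.,  12.,  66.]), 0.52)]
tea_ladle [303.7 202.9] 0.54 [ 504. -157.  211.] [(array([300., 205.,  12.,  26.]), 0.47)]
tray [243.3 361. ] 0.92 [483. 300.   6.] [(array([170., 300., 132., 119.]), 0.97)]
lane_mid [257.7 363. ] 0.72 [449. 292.   6.] [(array([169., 301., 130., 119.]), 0.7)]
spice_jar [215.6 287.2] 0.74 [679.  83.  20.] [(array([204., 251.,  20.,  41.]), 0.85)]
tin [152.8 341.8] 0.58 [702. 349.  30.] [(array([132., 317.,  38.,  36.]), 0.66)]
glass [364.6 217.5] 0.64 [ 389. -487.   24.] [(array([354., 193.,  21.,  30.]), 0.56)]
jar [247.1 250. ] 0.98 [ 686. -136.   17.] [(array([299., 204.,   9.,  40.]), 0.65)]
wrist [ 383. -620.  375.] [-0.23 -0.12 -0.97]
```

```bash
python3 - <<'E'
import cv2
a=cv2.imread('pics/side0.png');b=cv2.imread('pics/scene0.png')
cv2.imwrite('pics/side0c.png',cv2.resize(a[180:420,110:410],None,fx=2.5,fy=2.5,interpolation=cv2.INTER_CUBIC))
cv2.imwrite('pics/scene0c.png',cv2.resize(b[170:370,100:360],None,fx=3,fy=3,interpolation=cv2.INTER_CUBIC))
E
```

```text
(no output)
```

View pics/side0c.png

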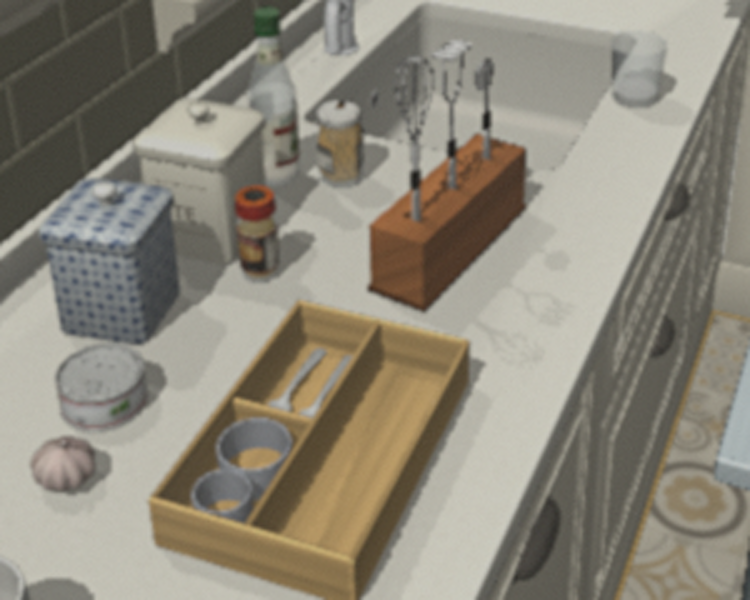

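View pics/scene0c.png

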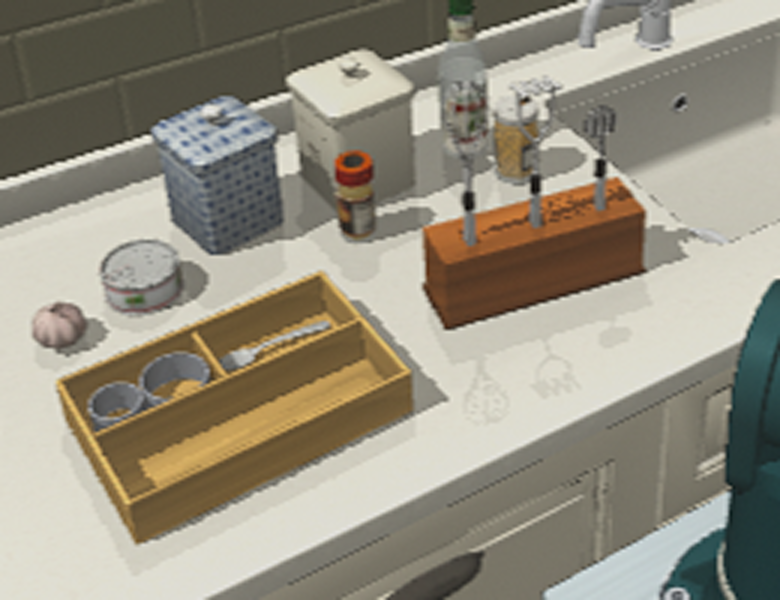

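View pics/wrist0.png

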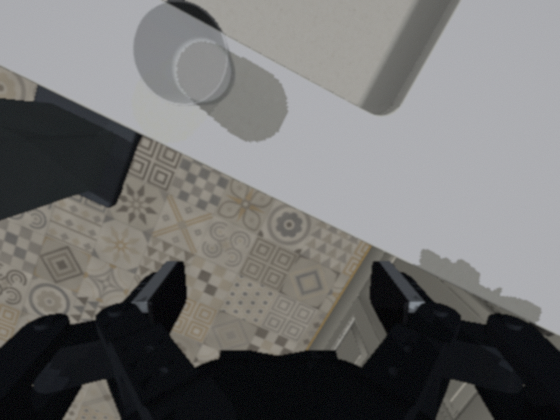

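```bash
cat > m1.py <<'E'
from h import *
for n in ['scene','side']:
    p=cams.camera(n);X=cloud(p);ok=p['depth']>0
    rgb=p['frame'].astype(int)
    m=ok&(abs(X[...,2]-90)<5)&(X[...,0]>420)&(X[...,0]<580)&(X[...,1]>-220)&(X[...,1]<110)
    q=X[m][:,:2].astype(np.float32);print(n,'stand',len(q),cv2.minAreaRect(q),np.median(X[m][:,2]))
    m=ok&(abs(X[...,2]-56)<3)&(X[...,0]>330)&(X[...,0]<640)&(X[...,1]>110)&(X[...,1]<480)
    q=X[m][:,:2].astype(np.float32);r=cv2.minAreaRect(q);print(n,'tray',len(q),r)
    print(cv2.boxPoints(r).round())
    m=ok&(X[...,2]>105)&(X[...,2]<320)&(X[...,0]>440)&(X[...,0]<560)&(X[...,1]>-220)&(X[...,1]<110)
    q=X[m]
    for y0 in (-200,-110,-25):
        s=q[(q[:,1]>y0)&(q[:,1]<y0+80)]
        for z in range(105,300,25):
            t=s[(s[:,2]>z)&(s[:,2]<z+25)]
            if len(t):print('  ',y0,z,len(t),np.median(t,0).round(),t.min(0).round(),t.max(0).round())
E
python3 m1.py
```

```text
scene stand 910 ((504.0380859375, -64.6653060913086), (243.60130310058594, 80.44093322753906), 81.2462158203125) 89.4289930899734
scene tray 594 ((488.44403076171875, 301.1714172363281), (197.19754028320312, 295.7459716796875), 2.1967971324920654)
[[384. 445.]
 [396. 150.]
 [593. 157.]
 [581. 453.]]
   -200 105 18 [ 489. -139.  117.] [ 484. -145.  106.] [ 493. -135.  128.]
   -200 130 26 [ 489. -141.  143.] [ 485. -149.  131.] [ 495. -135.  155.]
   -200 155 16 [ 492. -142.  177.] [ 487. -153.  162.] [ 501. -135.  180.]
   -200 180 71 [ 499. -143.  195.] [ 482. -161.  181.] [ 508. -122.  205.]
   -200 205 16 [ 496. -140.  210.] [ 484. -156.  206.] [ 504. -126.  219.]
   -110 105 19 [503. -63. 117.] [498. -70. 107.] [508. -58. 129.]
   -110 130 25 [503. -62. 141.] [499. -71. 130.] [510. -58. 154.]
   -110 155 11 [503. -64. 166.] [501. -64. 156.] [509. -61. 176.]
   -110 180 18 [505. -65. 194.] [501. -73. 180.] [510. -59. 201.]
   -110 205 21 [505. -54. 215.] [499. -83. 205.] [511. -43. 229.]
   -110 230 15 [504. -79. 243.] [498. -84. 230.] [509. -42. 255.]
   -110 255 65 [503. -63. 26
[... 1512 characters left out ...]
08. -52. 216.] [503. -82. 205.] [512. -41. 229.]
   -110 230 26 [505. -76. 242.] [502. -86. 231.] [512. -40. 254.]
   -110 255 83 [507. -56. 266.] [492. -82. 256.] [522. -38. 269.]
   -25 105 24 [519.  18. 117.] [517.  11. 105.] [523.  21. 130.]
   -25 130 35 [517.  18. 143.] [515.   6. 130.] [525.  24. 154.]
   -25 155 27 [519.  18. 170.] [515.  13. 155.] [525.  23. 180.]
   -25 180 34 [519.  17. 194.] [514.   1. 180.] [528.  24. 205.]
   -25 205 49 [523.  11. 219.] [507.  -2. 206.] [533.  29. 230.]
   -25 230 46 [527.  19. 244.] [500.  -8. 230.] [539.  41. 255.]
   -25 255 56 [515.  25. 268.] [501. -11. 255.] [538.  41. 280.]
   -25 280 29 [520.  20. 285.] [504.   3. 280.] [532.  32. 289.]
```

```bash
cat >> h.py <<'E'
def rot(yaw_x, tilt, flip=1):
    """tool x = horizontal dir vec yaw (deg); tool z = down tilted by tilt deg toward horizontal dir perpendicular (x rotated +90)"""
    a=np.radians(yaw_x);x=np.array([np.cos(a),np.sin(a),0]);b=np.array([-np.sin(a),np.cos(a),0]);t=np.radians(tilt)
    z=np.sin(t)*b+np.array([0,0,-np.cos(t)]);return np.stack([x,np.cross(z,x),z],1)
def rows(pos,R,s=None,verb=True):
    s=s or readout.observe();R0=Ro.from_rotvec(s['eef_rot']).as_matrix()
    d=R0.T@(np.array(pos)-s['eef_pos'])/40;r=Ro.from_matrix(R0.T@R).as_rotvec()/np.radians(6)
    if verb: print('shift',d.round(2),'turn',r.round(2),'dist',(np.linalg.norm(d)*40).round(),'deg',(np.linalg.norm(r)*6).round(1))
    return d,r
E
python3 - <<'E'
from h import *
R=rot(-9.3,45);rows([440,-380,420],R);rows([440,-380,420],rot(-9.3,0))
E
```

```text
shift [-4.73 -5.64 -4.24] turn [ 6.92 -3.55 -8.57] dist 340.0 deg 69.5
shift [-4.73 -5.64 -4.24] turn [ 0.    0.   -9.06] dist 340.0 deg 54.4
```

Call:
jog_arm(rows=[[1,[-1,-1,-3],[1,-0.5,-1]],[1,[-2,-2.5,-4.2],[2,-1,-3]],[1,[-3,-4,-4.2],[3.5,-1.8,-4.3]],[1,[-4,-5,-4.2],[5,-2.5,-6]],[1,[-4.7,-5.6,-4.2],[6,-3,-7.5]],[1,[-4.7,-5.6,-4.2],[6.9,-3.5,-8.6]],[1,[-4.7,-5.6,-4.2],[6.9,-3.5,-8.6]],[1,[-4.7,-5.6,-4.2],[6.9,-3.5,-8.6]]])

```text
clock: 3.45
eef_pos: [438.7, -382.7, 416.9]
eef_rot: [-2.354, 0.192, -0.082]
wrist_force: [0.1, -0.3, 0.3]
gripper_width: 85.7
```

```bash
python3 - <<'E'
from h import *
s=readout.observe();print(s['q'].round(2),s['eef_pos'].round())
R=rot(-9.3,45);rows([493,-143,326],R);rows([440,-380,420],R)
E
```

```text
[ 1.16  0.53 -0.41  1.55 -0.42  1.58  0.7 ] [ 439. -383.  417.]
shift [ 0.36 -2.75  5.93] turn [ 0.04 -0.02  0.01] dist 262.0 deg 0.3
shift [ 0.02 -0.11 -0.01] turn [ 0.04 -0.02  0.01] dist 4.0 deg 0.3
```

Call:
jog_arm(rows=[[1,[0.1,-1,1.3],[0,0,0]],[1,[0.2,-1.8,2.6],[0,0,0]],[1,[0.3,-2.5,3.9],[0,0,0]],[1,[0.36,-2.75,5.1],[0,0,0]],[1,[0.36,-2.75,5.9],[0,0,0]],[1,[0.36,-2.75,5.9],[0,0,0]],[1,[0.36,-2.75,5.9],[0,0,0]]])

```text
clock: 4.32
eef_pos: [493.4, -146.0, 327.5]
eef_rot: [-2.356, 0.195, -0.085]
wrist_force: [0.1, 0.1, 0.1]
gripper_width: 85.4
```

```bash
python3 - <<'E'
from h import *
s=readout.observe();print(s['q'].round(2),s['eef_pos'].round())
R=rot(-9.3,45);rows([504.8,-65.7,248],R)
p=cams.camera('wrist');save(p,'w1.png')
print(finder.spot_point(p,'masher_foot')[:2],finder.boxes_of(p,'masher')[:1])
a=finder.spot_point(p,'masher_foot')
if a:print(at(p,a[0]['point']))
print(proj(p,[505.5,-61.5,243]),proj(p,[505.5,-61.5,267]))
E
```

```text
[ 0.95  0.45 -0.52  1.94 -0.59  1.12  0.63] [ 493. -146.  328.]
shift [-0.06 -0.04  2.84] turn [ 0.06 -0.05 -0.01] dist 114.0 deg 0.5
[{'point': [275.4, 212.7], 'conf': 0.69}] [{'box': [258.4, 172.2, 35.6, 105.2], 'conf': 0.62}]
[503.78218132 -76.3515195  267.92528027]
[274.6517585  211.56249984] [274.45923606 196.0470655 ]
```

View pics/w1.png

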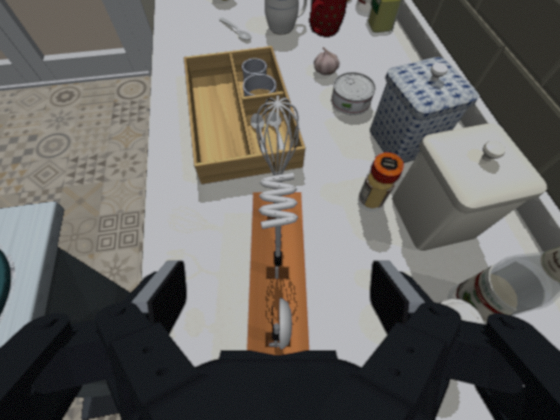

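Call:
jog_arm(rows=[[0.9,[-0.02,-0.02,0.8],[0.03,-0.02,0]],[0.8,[-0.04,-0.03,1.6],[0.06,-0.05,0]],[0.7,[-0.06,-0.04,2.4],[0.06,-0.05,0]],[0.6,[-0.06,-0.04,2.85],[0.06,-0.05,0]],[0.6,[-0.06,-0.04,2.85],[0.06,-0.05,0]],[0.6,[-0.06,-0.04,2.85],[0.06,-0.05,0]]])

```text
clock: 5.28
eef_pos: [505.5, -66.5, 248.0]
eef_rot: [-2.35, 0.193, -0.082]
wrist_force: [0.6, -0.9, -0.2]
gripper_width: 51.3
```

```bash
python3 - <<'E'
from h import *
s=readout.observe();print(s['q'].round(2),s['eef_pos'].round(1))
R=rot(-9.3,45);rows([504.8,-65.7,248],R)
p=cams.camera('wrist');save(p,'w2.png')
p=cams.camera('side');cv2.imwrite('pics/s2.png',cv2.resize(p['frame'][150:300,220:370,::-1],None,fx=4,fy=4,interpolation=cv2.INTER_CUBIC))
E
```

```text
[ 0.85  0.54 -0.57  2.07 -0.67  0.87  0.67] [505.5 -66.5 248. ]
shift [-0.02 -0.01  0.01] turn [-0.   -0.02 -0.01] dist 1.0 deg 0.1
```

View pics/w2.png

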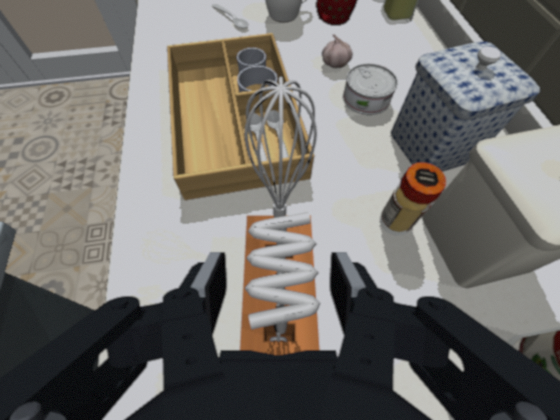

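View pics/s2.png

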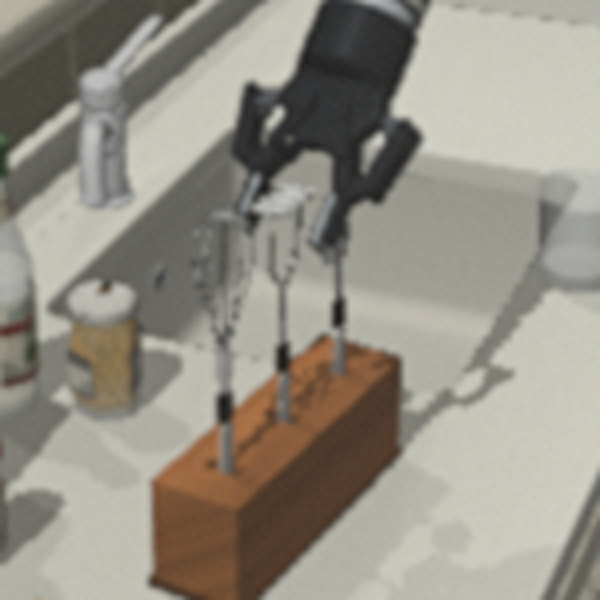

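Call:
jog_arm(rows=[[0.35,[0,0,0],[0,0,0]],[0.2,[0,0,0],[0,0,0]],[0,[0,0,0],[0,0,0]],[0,[0,0,0],[0,0,0]],[0,[0,0,0],[0,0,0]],[0,[0,0,0],[0,0,0]]], squeeze=50)

```text
clock: 6.12
eef_pos: [506.0, -66.8, 248.5]
eef_rot: [-2.35, 0.193, -0.083]
wrist_force: [-0.1, -1.4, 5.5]
gripper_width: 21.5
```

```bash
python3 - <<'E'
from h import *
s=readout.observe();print(s['eef_pos'].round(1),s['gripper_width'],s['wrist_force'].round(1))
p=cams.camera('wrist');save(p,'w3.png')
rows(s['eef_pos']+[0,0,110],rot(-9.3,45))
E
```

```text
[506.  -66.8 248.5] 21.54150174225041 [-0.1 -1.4  5.5]
shift [ 0.01 -1.94 -1.94] turn [ 0.   -0.03 -0.  ] dist 110.0 deg 0.2
```

View pics/w3.png

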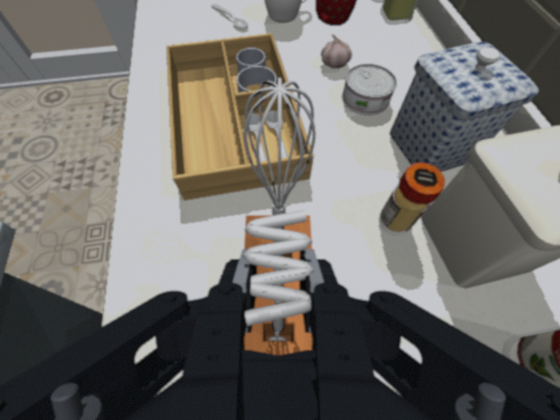

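Call:
jog_arm(rows=[[0,[0,-0.15,-0.15],[0,0,0]],[0,[0,-0.4,-0.4],[0,0,0]],[0,[0,-0.7,-0.7],[0,0,0]],[0,[0,-1.0,-1.0],[0,0,0]],[0,[0,-1.3,-1.3],[0,0,0]],[0,[0,-1.6,-1.6],[0,0,0]],[0,[0,-1.9,-1.9],[0,0,0]],[0,[0,-2.1,-2.1],[0,0,0]]])

```text
clock: 7.18
eef_pos: [505.9, -66.7, 368.5]
eef_rot: [-2.35, 0.193, -0.084]
wrist_force: [-0.9, -0.3, -1.2]
gripper_width: 21.5
```

```bash
python3 - <<'E'
from h import *
s=readout.observe();print(s['eef_pos'].round(1),s['gripper_width'],s['wrist_force'].round(1),s['q'].round(2))
p=cams.camera('side');cv2.imwrite('pics/s3.png',cv2.resize(p['frame'][120:300,200:400,::-1],None,fx=3,fy=3,interpolation=cv2.INTER_CUBIC))
for l in ['masher_hook','masher_foot','masher_mid']:
    a=finder.spot_point(p,l)[:1]; 
    if a: print(l,a, at(p,a[0]['point']))
rows([440,-330,400],rot(-9.3,45))
E
```

```text
[505.9 -66.7 368.5] 21.512551138031586 [-0.9 -0.3 -1.2] [ 0.88  0.37 -0.57  1.97 -0.66  1.1   0.54]
masher_hook [{'point': [289.1, 242.2], 'conf': 0.85}] [ 561.93956224 -188.90208759   45.39729103]
masher_foot [{'point': [293.4, 164.6], 'conf': 0.56}] [497.24311212 -52.57918221 371.92651142]
masher_mid [{'point': [288.8, 201.9], 'conf': 0.83}] [511.74433511 -57.85456799 257.76725869]
shift [-0.53  4.2  -5.36] turn [ 0.   -0.03 -0.  ] dist 273.0 deg 0.2
```

View pics/s3.png

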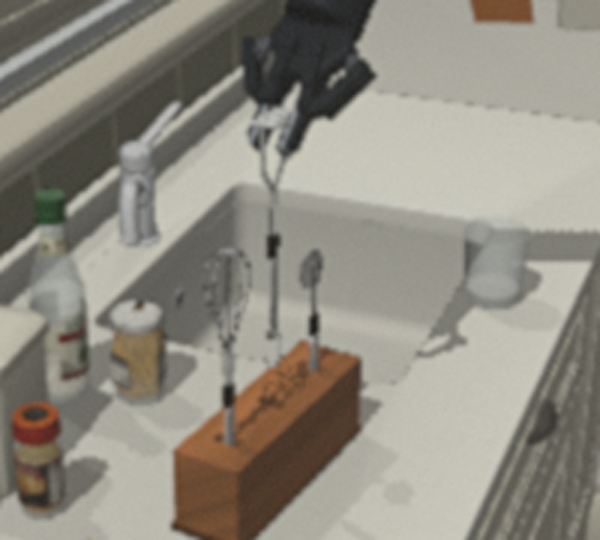

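```bash
python3 - <<'E'
from h import *
s=readout.observe()
rows([425,-85,420],rot(-9.3,45));rows([395,-300,400],rot(-9.3,45));rows([395,-300,400],rot(182.3,-45))
E
```

```text
shift [-1.91 -0.39 -1.49] turn [ 0.   -0.03 -0.  ] dist 98.0 deg 0.2
shift [-1.77  3.81 -4.97] turn [ 0.   -0.03 -0.  ] dist 260.0 deg 0.2
shift [-1.77  3.81 -4.97] turn [-2.100e+00 -1.000e-02  2.855e+01] dist 260.0 deg 171.8
```

Call:
jog_arm(rows=[[0,[-0.8,-0.2,-0.6],[0,0,0]],[0,[-1.6,-0.4,-1.3],[0,0,0]],[0,[-1.9,0.3,-2.1],[0,0,0]],[0,[-1.9,1.2,-2.9],[0,0,0]],[0,[-1.8,2.1,-3.6],[0,0,0]],[0,[-1.8,3,-4.3],[0,0,0]],[0,[-1.8,3.8,-5],[0,0,1]],[0,[-1.8,3.8,-5],[0,0,2]]])

```text
clock: 8.38
eef_pos: [392.4, -304.9, 398.8]
eef_rot: [-2.313, 0.451, 0.02]
wrist_force: [0.5, 0.7, -0.1]
gripper_width: 21.5
```

```bash
python3 - <<'E'
from h import *
s=readout.observe();print(s['eef_pos'].round(1),s['gripper_width'],s['wrist_force'].round(1),s['q'].round(2))
rows([395,-300,400],rot(182.3,-45))
rows([395,-300,400],rot(-9.3,45))
E
```

```text
[ 392.4 -304.9  398.8] 21.476256832555265 [ 0.5  0.7 -0.1] [ 1.15  0.41 -0.37  1.78 -0.48  1.48  0.56]
shift [ 0.02 -0.12  0.07] turn [-2.01  0.21 26.47] dist 6.0 deg 159.3
shift [ 0.02 -0.12  0.07] turn [-0.   -0.06 -2.1 ] dist 6.0 deg 12.6
```

Call:
jog_arm(rows=[[0,[0,0,0],[-0.1,0,1.5]],[0,[0,0,0],[-0.2,0,3.1]],[0,[0,0,0],[-0.3,0,4.7]],[0,[0,0,0],[-0.4,0,6.3]],[0,[0,0,0],[-0.5,0,7.9]],[0,[0,0,0],[-0.7,0.1,9.5]],[0,[0,0,0],[-0.9,0.1,11.1]],[0,[0,0,0],[-1,0.1,12.7]]])

```text
clock: 9.38
eef_pos: [392.4, -304.5, 398.0]
eef_rot: [-1.689, 1.909, 0.675]
wrist_force: [-0.2, 0.8, -1.5]
gripper_width: 21.6
```

```bash
python3 - <<'E'
from h import *
s=readout.observe();print(s['eef_pos'].round(1),s['gripper_width'],s['wrist_force'].round(1),s['q'].round(2))
rows([395,-290,400],rot(182.3,-45))
E
```

```text
[ 392.4 -304.5  398. ] 21.59345741281422 [-0.2  0.8 -1.5] [ 0.91  0.39 -0.1   1.77 -0.47  1.53 -0.73]
shift [-0.31 -0.02  0.2 ] turn [-1.02  0.07 13.71] dist 15.0 deg 82.5
```

Call:
jog_arm(rows=[[0,[0,0,0],[-0.1,0,1.6]],[0,[0,0,0],[-0.2,0,3.2]],[0,[0,0,0],[-0.3,0,4.9]],[0,[0,0,0],[-0.5,0,6.6]],[0,[-0.1,0,0.1],[-0.6,0,8.3]],[0,[-0.2,0,0.1],[-0.8,0,10]],[0,[-0.3,0,0.2],[-0.9,0.1,11.8]],[0,[-0.3,0,0.2],[-1,0.1,13.7]]])

```text
clock: 10.38
eef_pos: [394.3, -289.4, 398.9]
eef_rot: [0.071, -2.889, -1.193]
wrist_force: [0.7, 0.1, -1.8]
gripper_width: 21.6
```

```bash
python3 - <<'E'
from h import *
s=readout.observe();print(s['eef_pos'].round(1),s['gripper_width'],s['wrist_force'].round(1),s['q'].round(2))
rows([390,-275,150],rot(182.3,-45))
p=cams.camera('side');cv2.imwrite('pics/s4.png',cv2.resize(p['frame'][70:320,200:480,::-1],None,fx=2.5,fy=2.5,interpolation=cv2.INTER_CUBIC))
for l in ['masher_hook','masher_foot','masher_mid']:
    a=finder.spot_point(p,l)[:1]; 
    if a: print(l,a, at(p,a[0]['point']))
E
```

```text
[ 394.3 -289.4  398.9] 21.599515935653656 [ 0.7  0.1 -1.8] [ 0.69  0.42  0.18  1.76 -0.52  1.64 -2.07]
shift [ 0.11 -4.13  4.67] turn [-0.02 -0.03  0.08] dist 249.0 deg 0.5
masher_hook [{'point': [335.1, 165.3], 'conf': 0.65}] [ 6.50162914e+02 -9.84703317e+02 -3.59130776e-01]
masher_foot [{'point': [354.3, 133.8], 'conf': 0.71}] [ 395.51700635 -277.02088373  399.93099514]
masher_mid [{'point': [344.5, 148.0], 'conf': 0.77}] [ 389.11956378 -152.90245735  398.99660643]
```

View pics/s4.png

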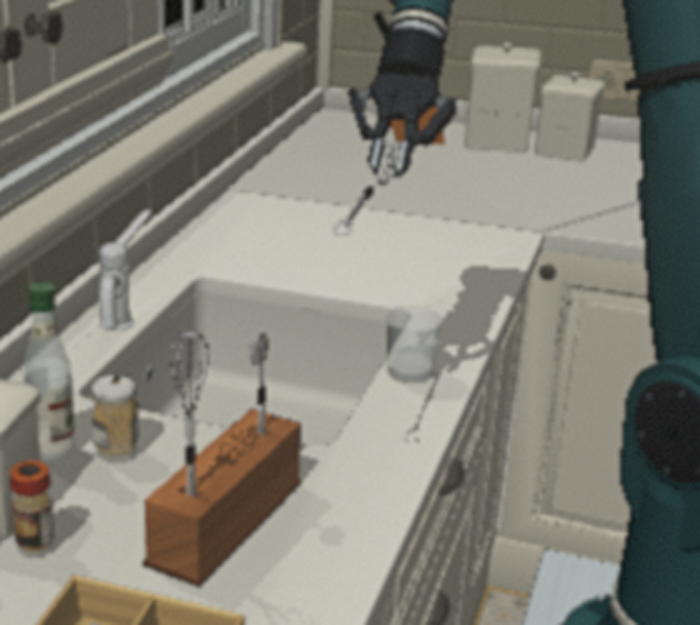

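```bash
python3 - <<'E'
from h import *
rows([390,-275,80],rot(182.3,-40.5))
E
```

```text
shift [ 0.16 -5.35  5.93] turn [ 0.72 -0.01  0.16] dist 320.0 deg 4.4
```

Call:
jog_arm(rows=[[0,[0,-0.8,0.8],[0.2,0,0]],[0,[0,-1.7,1.8],[0.4,0,0]],[0,[0.1,-2.6,2.9],[0.6,0,0.1]],[0,[0.1,-3.5,4],[0.7,0,0.1]],[0,[0.15,-4.3,4.8],[0.7,0,0.15]],[0,[0.15,-5,5.5],[0.7,0,0.15]],[0,[0.15,-5.35,5.9],[0.7,0,0.15]],[0,[0.15,-5.35,5.9],[0.7,0,0.15]]])

```text
clock: 11.58
eef_pos: [390.3, -275.3, 80.1]
eef_rot: [0.061, -2.93, -1.088]
wrist_force: [0.5, 0.3, -0.7]
gripper_width: 21.6
```

```bash
python3 - <<'E'
from h import *
s=readout.observe();print(s['eef_pos'].round(1),s['gripper_width'],s['wrist_force'].round(1),s['q'].round(2))
rows([390,-275,32],rot(182.3,-40.5));rows([390,-275,24],rot(182.3,-40.5))
p=cams.camera('side');cv2.imwrite('pics/s5.png',cv2.resize(p['frame'][150:300,240:400,::-1],None,fx=4,fy=4,interpolation=cv2.INTER_CUBIC))
for l in ['masher_hook','masher_foot','masher_mid']:
    a=finder.spot_point(p,l)[:1]; 
    if a: print(l,a, at(p,a[0]['point']))
E
```

```text
[ 390.3 -275.3   80.1] 21.5848891251821 [ 0.5  0.3 -0.7] [ 0.71  0.8   0.12  1.99 -0.62  1.05 -1.78]
shift [ 0.01 -0.78  0.92] turn [ 0.04 -0.02  0.01] dist 48.0 deg 0.3
shift [ 0.01 -0.91  1.07] turn [ 0.04 -0.02  0.01] dist 56.0 deg 0.3
masher_hook [{'point': [327.7, 279.1], 'conf': 0.45}] [ 404.08746039 -105.1101416    -0.61169208]
masher_foot [{'point': [349.1, 232.6], 'conf': 0.5}] [ 393.42659933 -288.43590756   64.81467053]
masher_mid [{'point': [340.7, 252.0], 'conf': 0.48}] [ 382.62301713 -155.63713493   70.45682479]
```

View pics/s5.png

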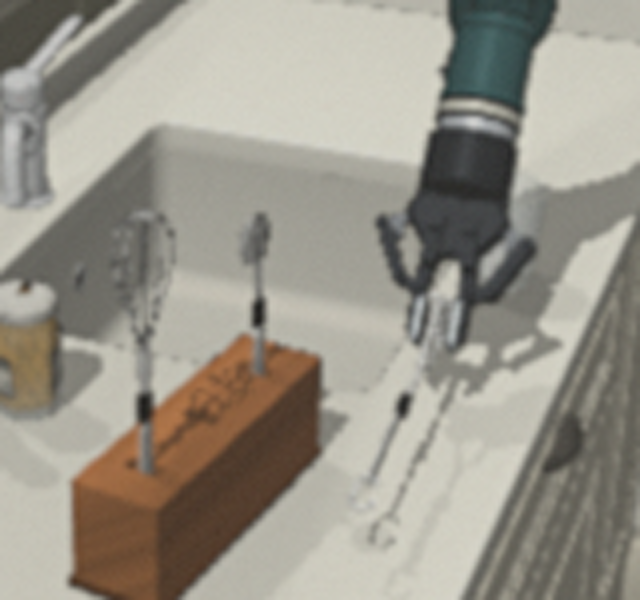

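Call:
jog_arm(rows=[[0,[0,-0.2,0.25],[0,0,0]],[0,[0,-0.4,0.5],[0,0,0]],[0,[0,-0.6,0.7],[0,0,0]],[0,[0,-0.7,0.83],[0,0,0]],[0,[0,-0.78,0.9],[0,0,0]],[0,[0,-0.78,0.92],[0,0,0]],[0,[0,-0.78,0.92],[0,0,0]]])

```text
clock: 12.65
eef_pos: [391.3, -276.3, 34.0]
eef_rot: [0.062, -2.935, -1.083]
wrist_force: [-0.6, 0.2, -0.7]
gripper_width: 21.3
```

```bash
python3 - <<'E'
from h import *
s=readout.observe();print(s['eef_pos'].round(1),s['gripper_width'],s['wrist_force'].round(1),s['torque'].round(2))
rows([390,-275,24],rot(182.3,-40.5))
p=cams.camera('wrist');save(p,'w5.png')
p=cams.camera('side');cv2.imwrite('pics/s6.png',cv2.resize(p['frame'][180:300,260:400,::-1],None,fx=5,fy=5,interpolation=cv2.INTER_CUBIC))
E
```

```text
[ 391.3 -276.3   34. ] 21.257384425124794 [-0.6  0.2 -0.7] [-0.88 -0.04  0.01]
shift [ 0.03 -0.14  0.21] turn [0.   0.   0.02] dist 10.0 deg 0.1
```

View pics/s6.png

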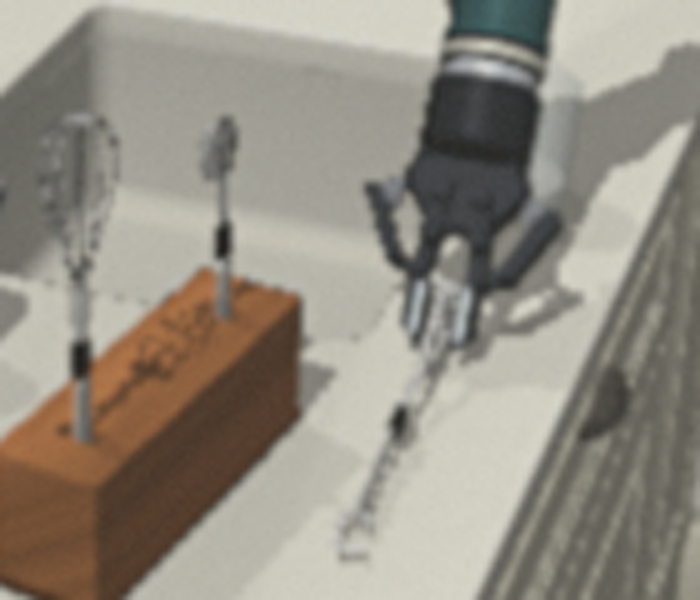

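View pics/w5.png

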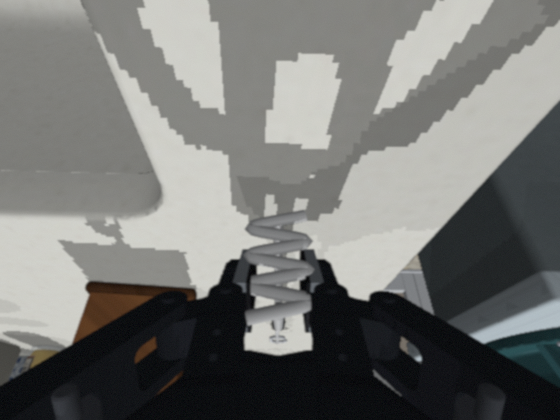

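Call:
jog_arm(rows=[[0,[0,-0.03,0.04],[0,0,0]],[0,[0,-0.07,0.08],[0,0,0]],[0,[0,-0.07,0.08],[0,0,0]]])

```text
clock: 13.12
eef_pos: [391.3, -276.4, 29.7]
eef_rot: [0.062, -2.935, -1.083]
wrist_force: [-0.5, 0.0, -2.1]
gripper_width: 21.4
```

```bash
python3 - <<'E'
from h import *
s=readout.observe();print(s['eef_pos'].round(1),s['gripper_width'],s['wrist_force'].round(1),s['torque'].round(2))
E
```

```text
[ 391.3 -276.4   29.7] 21.355685642818948 [-0.5  0.  -2.1] [-0.82  0.01 -0.  ]
```

Call:
jog_arm(rows=[[0,[0,-0.03,0.04],[0,0,0]],[0,[0,-0.05,0.06],[0,0,0]],[0,[0,-0.05,0.06],[0,0,0]]])

```text
clock: 13.5
eef_pos: [391.4, -276.5, 27.9]
eef_rot: [0.062, -2.934, -1.086]
wrist_force: [-0.9, -1.9, 7.0]
gripper_width: 21.4
```

```bash
python3 - <<'E'
from h import *
s=readout.observe();print(s['eef_pos'].round(1),s['gripper_width'],s['wrist_force'].round(1),s['torque'].round(2))
E
```

```text
[ 391.4 -276.5   27.9] 21.36797504985445 [-0.9 -1.9  7. ] [0.09 0.16 0.13]
```

Call:
jog_arm(rows=[[0.27,[0,0.02,-0.02],[0,0,0]],[0.32,[0,0.02,-0.02],[0,0,0]],[0.4,[0,0.02,-0.02],[0,0,0]],[0.5,[0,0.02,-0.02],[0,0,0]],[0.55,[0,0.02,-0.02],[0,0,0]],[0.55,[0,0.02,-0.02],[0,0,0]]])

```text
clock: 14.25
eef_pos: [391.4, -276.4, 29.0]
eef_rot: [0.062, -2.934, -1.086]
wrist_force: [0.6, -0.9, 0.4]
gripper_width: 46.9
```

```bash
python3 - <<'E'
from h import *
s=readout.observe();print(s['eef_pos'].round(1),s['gripper_width'],s['wrist_force'].round(1),s['torque'].round(2))
p=cams.camera('wrist');save(p,'w6.png')
E
```

```text
[ 391.4 -276.4   29. ] 46.85852157118053 [ 0.6 -0.9  0.4] [-0.71 -0.1   0.03]
```

View pics/w6.png

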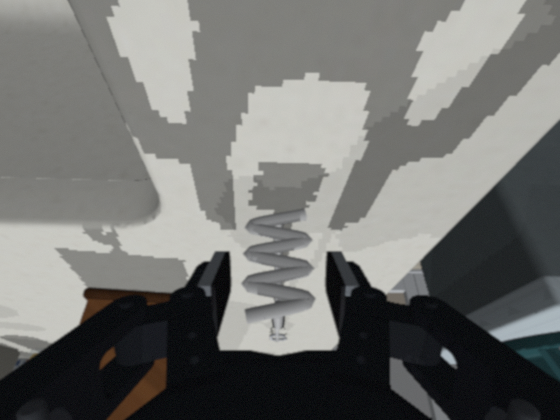

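Call:
jog_arm(rows=[[0.55,[0,0.1,-0.3],[0,0,0]],[0.55,[0,0.3,-0.9],[0,0,0]],[0.6,[0,0.9,-1.8],[0,0,0]],[0.7,[0,1.7,-2.8],[0,0,0]],[0.7,[0,2.7,-3.8],[0,0,0]],[0.7,[0,3.2,-4.8],[0,0,0]],[0.7,[0,3.2,-4.8],[0,0,0]]])

```text
clock: 15.18
eef_pos: [392.9, -306.7, 261.8]
eef_rot: [0.063, -2.943, -1.078]
wrist_force: [-0.2, -0.2, -0.5]
gripper_width: 59.7
```

```bash
cat > m2.py <<'E'
from h import *
s=readout.observe();print(s['eef_pos'].round(1),s['gripper_width'],s['wrist_force'].round(1),s['q'].round(2))
import sys
for n in ['wrist','side']:
    p=cams.camera(n);save(p,n+sys.argv[1]+'.png')
    for l,z in (('masher_hook',8),('masher_foot',20),('masher_mid',14)):
        a=finder.spot_point(p,l)[:1]
        if a: print(n,l,np.round(a[0]['point']),a[0]['conf'], zpl(p,a[0]['point'],z).round(),at(p,a[0]['point']))
    X=cloud(p);m=(p['depth']>0)&(X[...,2]>6)&(X[...,2]<60)&(X[...,0]>345)&(X[...,0]<430)&(X[...,1]>-320)&(X[...,1]<20)
    q=X[m];print(n,len(q))
    for y in range(-320,20,20):
        t=q[(q[:,1]>=y)&(q[:,1]<y+20)]
        if len(t)>2:print(y,len(t),np.median(t,0).round(),t.min(0).round(),t.max(0).round())
E
python3 m2.py 7
python3 - <<'E'
import cv2
a=cv2.imread('pics/side7.png');cv2.imwrite('pics/side7c.png',cv2.resize(a[180:300,260:400],None,fx=5,fy=5,interpolation=cv2.INTER_CUBIC))
E
```

```text
[ 392.9 -306.7  261.8] 59.73983935308491 [-0.2 -0.2 -0.5] [ 0.69  0.55  0.19  1.87 -0.52  1.36 -1.94]
wrist masher_hook [277. 194.] 0.89 [386. -44.   8.] [385.55919965 -37.73893577   3.20005368]
wrist masher_foot [278.  66.] 0.8 [ 393. -266.   20.] [ 393.56408273 -282.40552177   47.52853036]
wrist masher_mid [276. 136.] 0.67 [ 391. -169.   14.] [ 391.28404119 -176.31338873   21.66235723]
wrist 1486
-300 952 [ 393. -293.   32.] [ 378. -297.    6.] [ 407. -280.   52.]
-280 91 [ 391. -270.   45.] [ 389. -280.   42.] [ 393. -260.   48.]
-260 57 [ 391. -252.   43.] [ 389. -260.   39.] [ 393. -240.   45.]
-240 26 [ 390. -229.   30.] [ 388. -239.   22.] [ 392. -220.   38.]
-220 53 [ 389. -210.   22.] [ 387. -220.   20.] [ 391. -200.   24.]
-200 51 [ 388. -189.   20.] [ 386. -200.   18.] [ 390. -180.   22.]
-180 108 [ 387. -173.   21.] [ 382. -180.   12.] [ 392. -160.   24.]
-160 30 [ 387. -153.   21.] [ 382. -160.   18.] [ 391. -141.   22.]
-140 19 [ 387. -130.   19.] [ 386. -139.   18.] [ 388. -120.   21.]
-120 17 [ 386. -111.   18.] [ 385. -120.   16.] [ 387. -102.   19.]
-100 16 [385. -9
[... 564 characters left out ...]
40 14 [ 389. -231.   30.] [ 388. -239.   10.] [ 392. -221.   40.]
-220 7 [ 388. -208.   21.] [ 386. -218.   17.] [ 391. -205.   22.]
-200 4 [ 388. -192.   19.] [ 386. -198.   16.] [ 390. -186.   19.]
-180 15 [ 386. -169.   20.] [ 382. -176.   11.] [ 392. -161.   22.]
-160 12 [ 385. -153.   17.] [ 381. -156.    9.] [ 388. -145.   21.]
-140 11 [ 386. -131.   16.] [ 384. -137.   10.] [ 388. -122.   24.]
-120 9 [ 386. -107.   12.] [ 384. -116.    6.] [ 387. -100.   19.]
-100 7 [383. -87.  12.] [383. -99.  10.] [386. -81.  18.]
-80 13 [383. -72.   8.] [376. -78.   6.] [393. -67.  16.]
-60 7 [389. -53.   7.] [374. -57.   7.] [403. -41.  11.]
-40 4 [381. -39.   8.] [377. -39.   7.] [385. -38.   8.]
```

View pics/wrist7.png

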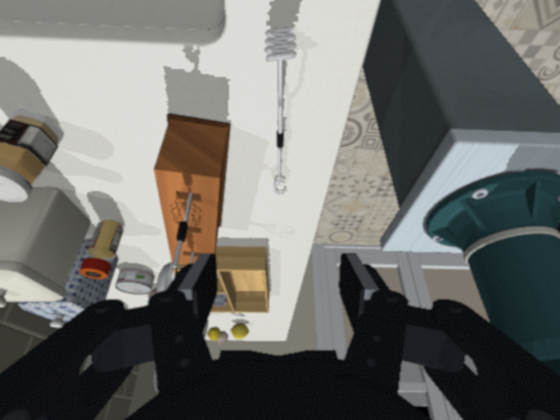

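View pics/side7c.png

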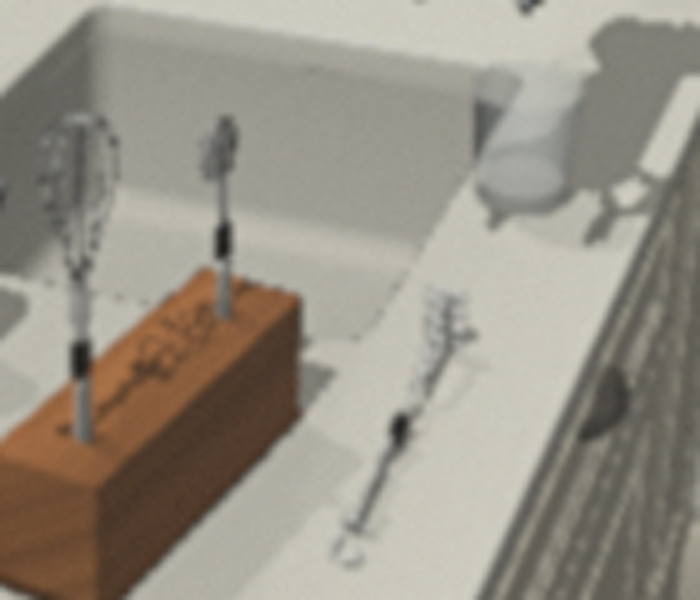

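```bash
python3 - <<'E'
from h import *
rows([388,-190,200],rot(-1.8,0));rows([388,-190,200],rot(-1.8+90,0));rows([388,-190,200],rot(-1.8-90,0))
E
```

```text
shift [-0.03  1.22  2.94] turn [  0.36  10.21 -27.51] dist 127.0 deg 176.1
shift [-0.03  1.22  2.94] turn [ 5.17 -5.55 14.97] dist 127.0 deg 100.7
shift [-0.03  1.22  2.94] turn [  5.45   5.07 -13.64] dist 127.0 deg 93.2
```

Call:
jog_arm(rows=[[0.6,[0,0.2,0.4],[0.6,0.6,-1.5]],[0.6,[0,0.4,0.8],[1.2,1.2,-3.1]],[0.6,[0,0.6,1.2],[1.9,1.8,-4.8]],[0.6,[0,0.8,1.6],[2.5,2.4,-6.4]],[0.6,[0,1,2],[3.1,3,-8]],[0.6,[0,1.1,2.4],[3.8,3.6,-9.6]],[0.6,[0,1.2,2.7],[4.4,4.1,-11.2]],[0.6,[0,1.2,2.9],[5.1,4.8,-12.8]]])

```text
clock: 16.58
eef_pos: [386.9, -190.9, 200.1]
eef_rot: [2.054, -2.37, -0.101]
wrist_force: [-0.4, -0.6, 0.1]
gripper_width: 51.3
```

```bash
python3 - <<'E'
from h import *
s=readout.observe();print(s['eef_pos'].round(1),s['q'].round(2))
rows([388,-190,150],rot(-1.8,0))
E
```

```text
[ 386.9 -190.9  200.1] [ 0.42  0.33 -0.06  2.26 -0.02  0.61 -1.34]
shift [ 0.02 -0.09  1.25] turn [  0.05   0.7  -16.06] dist 50.0 deg 96.4
```

Call:
jog_arm(rows=[[0.5,[0,0,0.1],[0,0,-1.7]],[0.5,[0,0,0.3],[0,0.1,-3.4]],[0.5,[0,0,0.5],[0,0.2,-5.1]],[0.45,[0,0,0.7],[0,0.3,-6.8]],[0.45,[0,0,0.9],[0,0.4,-8.5]],[0.45,[0,-0.1,1.1],[0,0.5,-10.2]],[0.45,[0,-0.1,1.2],[0,0.6,-11.9]],[0.45,[0,-0.1,1.2],[0,0.7,-13.6]]])

```text
clock: 17.58
eef_pos: [388.1, -189.0, 151.2]
eef_rot: [3.1, -0.441, -0.015]
wrist_force: [0.6, 0.4, 0.3]
gripper_width: 38.9
```

Call:
jog_arm(rows=[[0.45,[0,0,0],[0,0,-1.7]],[0.45,[0,0,0],[0,0,-2.4]],[0.45,[0,0,0],[0,0,-2.4]]])

```text
clock: 17.95
eef_pos: [387.8, -189.0, 150.8]
eef_rot: [3.132, -0.051, -0.018]
wrist_force: [0.5, 0.0, -0.1]
gripper_width: 38.8
```

```bash
python3 - <<'E'
from h import *
s=readout.observe();print(s['eef_pos'].round(1),s['q'].round(2))
rows([388,-190,26],rot(-1.8,0))
E
python3 m2.py 8
```

```text
[ 387.8 -189.   150.8] [ 0.68  0.44 -0.44  2.31  0.43  0.48 -0.14]
shift [ 0.04 -0.    3.12] turn [ 0.09  0.11 -0.01] dist 125.0 deg 0.8
[ 387.8 -189.   150.8] 38.77580710556074 [ 0.5  0.  -0.1] [ 0.68  0.44 -0.44  2.31  0.43  0.48 -0.14]
wrist masher_hook [269.  26.] 0.77 [384. -48.   8.] [384.09185052 -45.91263297   1.92596041]
wrist masher_foot [287. 295.] 0.59 [ 392. -274.   20.] [ 391.94973606 -259.69626453   44.01216547]
wrist masher_mid [278. 184.] 0.87 [ 387. -170.   14.] [ 387.37240872 -168.4387988    22.49624802]
wrist 2553
-300 722 [ 394. -290.   34.] [ 377. -296.    6.] [ 406. -280.   51.]
-280 138 [ 391. -270.   45.] [ 389. -280.    6.] [ 394. -260.   48.]
-260 142 [ 390. -249.   42.] [ 388. -260.    6.] [ 393. -240.   46.]
-240 160 [ 390. -230.   30.] [ 387. -240.   16.] [ 392. -220.   39.]
-220 128 [ 389. -210.   21.] [ 386. -220.   19.] [ 391. -200.   24.]
-200 131 [ 388. -190.   20.] [ 385. -200.   17.] [ 390. -180.   22.]
-180 246 [ 387. -169.   22.] [ 382. -180.   15.] [ 391. -160.   24.]
-160 131 [ 387. -154.   20.] [ 382. -160.   10.] [ 391. -140.   23.]
-140 99 
[... 812 characters left out ...]
. -248.   39.] [ 388. -259.    7.] [ 392. -240.   46.]
-240 12 [ 389. -232.   28.] [ 387. -237.    8.] [ 405. -222.   41.]
-220 8 [ 388. -210.   21.] [ 386. -219.   19.] [ 391. -202.   26.]
-200 4 [ 387. -192.   17.] [ 386. -199.   15.] [ 390. -190.   24.]
-180 13 [ 386. -169.   22.] [ 382. -180.   12.] [ 392. -160.   26.]
-160 18 [ 385. -152.   18.] [ 348. -159.    6.] [ 404. -141.   26.]
-140 12 [ 386. -132.   16.] [ 360. -140.    6.] [ 419. -120.   21.]
-120 9 [ 384. -109.   14.] [ 383. -112.    8.] [ 387. -100.   20.]
-100 6 [384. -90.  15.] [383. -95.  10.] [385. -85.  18.]
-80 16 [383. -70.  10.] [376. -80.   7.] [392. -63.  15.]
-60 5 [389. -49.   8.] [373. -56.   7.] [391. -46.   9.]
```

View pics/wrist8.png

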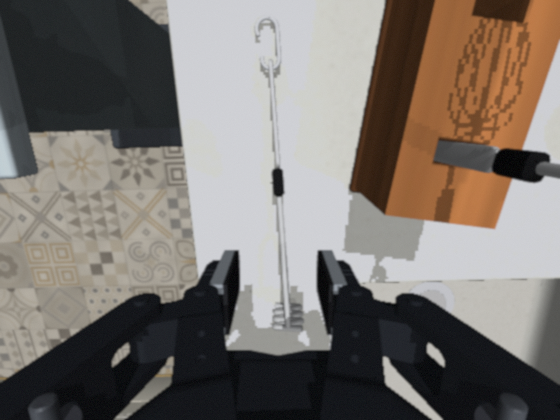

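Call:
jog_arm(rows=[[0.45,[0,0,0.7],[0,0,0]],[0.45,[0,0,1.5],[0.1,0.1,0]],[0.45,[0,0,2.2],[0.1,0.1,0]],[0.45,[0.03,0,2.7],[0.1,0.1,0]],[0.45,[0.03,0,3],[0.1,0.1,0]],[0.45,[0.03,0,3.08],[0.1,0.1,0]],[0.45,[0.03,0,3.1],[0.1,0.1,0]]])

```text
clock: 19.23
eef_pos: [388.2, -190.1, 27.3]
eef_rot: [-3.141, 0.049, -0.0]
wrist_force: [0.6, -0.3, 1.1]
gripper_width: 38.7
```

Call:
jog_arm(rows=[[0.3,[0,0,0],[0,0,0]],[0.2,[0,0,0],[0,0,0]],[0.1,[0,0,0],[0,0,0]],[0,[0,0,0],[0,0,0]],[0,[0,0,0],[0,0,0]],[0,[0,0,0],[0,0,0]]], squeeze=60)

```text
clock: 19.98
eef_pos: [388.7, -190.3, 27.8]
eef_rot: [-3.141, 0.05, -0.002]
wrist_force: [0.2, -0.6, 5.8]
gripper_width: 7.5
```

```bash
python3 - <<'E'
from h import *
s=readout.observe();print(s['eef_pos'].round(1),s['gripper_width'],s['wrist_force'].round(1),s['q'].round(2))
p=cams.camera('wrist');save(p,'w9.png')
E
```

```text
[ 388.7 -190.3   27.8] 7.519982691408628 [ 0.2 -0.6  5.8] [ 0.44  0.68 -0.12  2.38  0.68  0.12 -0.36]
```

View pics/w9.png

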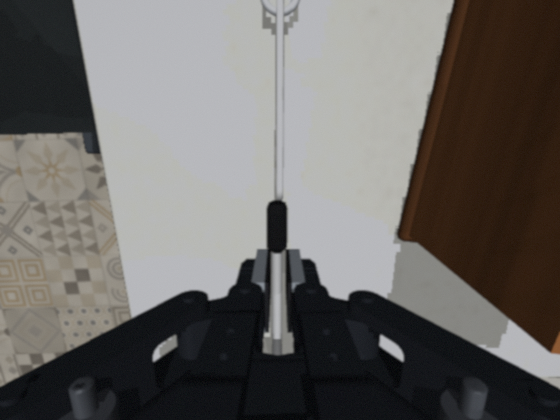

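Call:
jog_arm(rows=[[0,[0,0,-0.1],[0,0,0]],[0,[0,0,-0.3],[0,0,0]],[0,[0,0,-0.6],[0,0,0]],[0,[0,0,-1.0],[0,0,0]],[0,[0,0,-1.5],[0,0,0]],[0,[0,0,-2],[0,0,0]],[0,[0,0,-2.5],[0,0,0]],[0,[0,0,-2.5],[0,0,0]]])

```text
clock: 21.02
eef_pos: [388.9, -190.7, 129.1]
eef_rot: [3.14, -0.051, 0.007]
wrist_force: [0.0, 0.1, -1.5]
gripper_width: 7.2
```

```bash
python3 - <<'E'
from h import *
s=readout.observe();print(s['eef_pos'].round(1),s['gripper_width'],s['wrist_force'].round(1),s['q'].round(2))
p=cams.camera('wrist');save(p,'w10.png')
p=cams.camera('side');cv2.imwrite('pics/s10.png',cv2.resize(p['frame'][160:320,240:400,::-1],None,fx=3.7,fy=3.7,interpolation=cv2.INTER_CUBIC))
E
```

```text
[ 388.9 -190.7  129.1] 7.225217277175131 [ 0.   0.1 -1.5] [ 0.69  0.48 -0.44  2.33  0.5   0.41 -0.2 ]
```

View pics/w10.png

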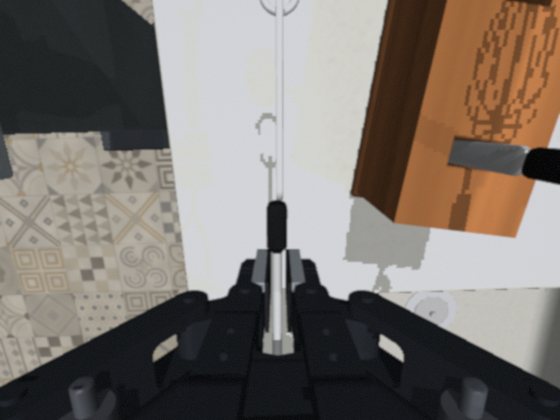

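View pics/s10.png

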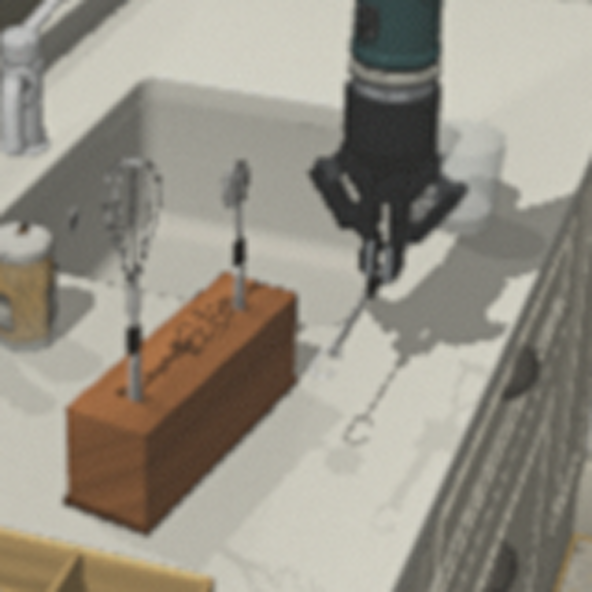

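```bash
python3 - <<'E'
from h import *
R=rot(-1.8,0)
rows([405,-130,190],R);rows([424,0,190],R);rows([432,100,190],R);rows([446,277,190],rot(2.2,0))
E
```

```text
shift [ 0.38 -1.52 -1.55] turn [ 0.   -0.01 -0.01] dist 88.0 deg 0.1
shift [ 0.75 -4.79 -1.55] turn [ 0.   -0.01 -0.01] dist 204.0 deg 0.1
shift [ 0.87 -7.29 -1.55] turn [ 0.   -0.01 -0.01] dist 300.0 deg 0.1
shift [  1.07 -11.73  -1.55] turn [ 0.   -0.01 -0.67] dist 475.0 deg 4.0
```

Call:
jog_arm(rows=[[0,[0.1,-0.2,-0.5],[0,0,0]],[0,[0.3,-0.8,-1.2],[0,0,0]],[0,[0.4,-1.6,-1.5],[0,0,0]],[0,[0.5,-2.5,-1.55],[0,0,0]],[0,[0.65,-3.4,-1.55],[0,0,0]],[0,[0.75,-4.3,-1.55],[0,0,0]],[0,[0.8,-5.2,-1.55],[0,0,-0.2]],[0,[0.85,-6,-1.55],[0,0,-0.3]]])

```text
clock: 22.12
eef_pos: [429.1, 49.6, 188.8]
eef_rot: [3.141, 0.001, -0.001]
wrist_force: [0.5, -0.1, -1.1]
gripper_width: 7.6
```

```bash
python3 - <<'E'
from h import *
s=readout.observe();print(s['eef_pos'].round(1),s['gripper_width'],s['wrist_force'].round(1),s['q'].round(2))
rows([446,277,150],rot(2.2,0))
E
```

```text
[429.1  49.6 188.8] 7.565782731917741 [ 0.5 -0.1 -1.1] [ 0.24  0.38 -0.57  2.28  0.38  0.57 -0.63]
shift [ 0.43 -5.69  0.97] turn [ 0.    0.01 -0.36] dist 231.0 deg 2.2
```

Call:
jog_arm(rows=[[0,[0.1,-0.8,0],[0,0,-0.1]],[0,[0.1,-1.8,0],[0,0,-0.2]],[0,[0.2,-2.8,0],[0,0,-0.3]],[0,[0.3,-3.8,0],[0,0,-0.36]],[0,[0.4,-4.7,0.3],[0,0,-0.36]],[0,[0.43,-5.4,0.6],[0,0,-0.36]],[0,[0.43,-5.7,0.9],[0,0,-0.36]],[0,[0.43,-5.7,1],[0,0,-0.36]]])

```text
clock: 23.12
eef_pos: [445.2, 277.3, 147.3]
eef_rot: [3.139, 0.062, -0.005]
wrist_force: [-0.1, 0.1, -1.9]
gripper_width: 7.6
```

```bash
cat > m3.py <<'E'
from h import *
import sys
s=readout.observe();print(s['eef_pos'].round(1),s['gripper_width'],s['wrist_force'].round(1),s['q'].round(2))
rows([446,277,70],rot(2.2,0))
p=cams.camera('wrist');save(p,'w%s.png'%sys.argv[1])
for n in ['side','scene']:
  p=cams.camera(n);cv2.imwrite('pics/%s%s.png'%(n,sys.argv[1]),cv2.resize(p['frame'][220:420,110:330,::-1],None,fx=3,fy=3,interpolation=cv2.INTER_CUBIC))
  X=cloud(p)
  for l in ('masher_hook','masher_foot','masher_mid'):
    a=finder.spot_point(p,l)[:1]
    if a: print(n,l,np.round(a[0]['point']),a[0]['conf'], at(p,a[0]['point']))
E
python3 m3.py 11
```

```text
[445.2 277.3 147.3] 7.641250311149891 [-0.1  0.1 -1.9] [-0.26  0.54 -0.52  2.12  0.47  0.6  -1.07]
shift [0.03 0.   1.93] turn [0.02 0.03 0.01] dist 77.0 deg 0.2
side masher_hook [236. 365.] 0.68 [433.89753622 424.02167162 125.34360416]
side masher_foot [275. 292.] 0.82 [453.31361431 177.20916121 130.32210663]
side masher_mid [256. 322.] 0.58 [445.22528355 304.67453219 138.29588126]
scene masher_hook [140. 303.] 0.82 [447.43493238 419.8419334  122.55528543]
scene masher_foot [213. 269.] 0.79 [543.10853051 160.89996223  53.32967665]
scene masher_mid [181. 285.] 0.55 [440.74530582 302.71890325 135.22990185]
```

View pics/w11.png

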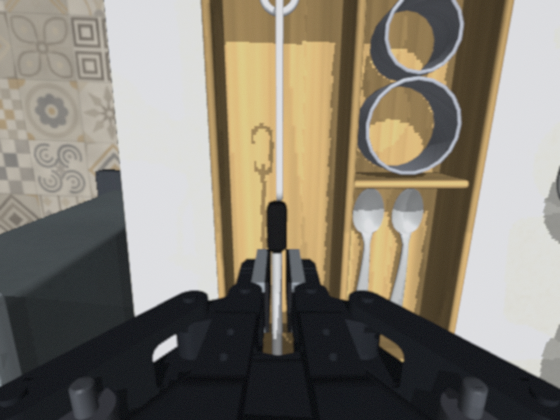

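View pics/side11.png

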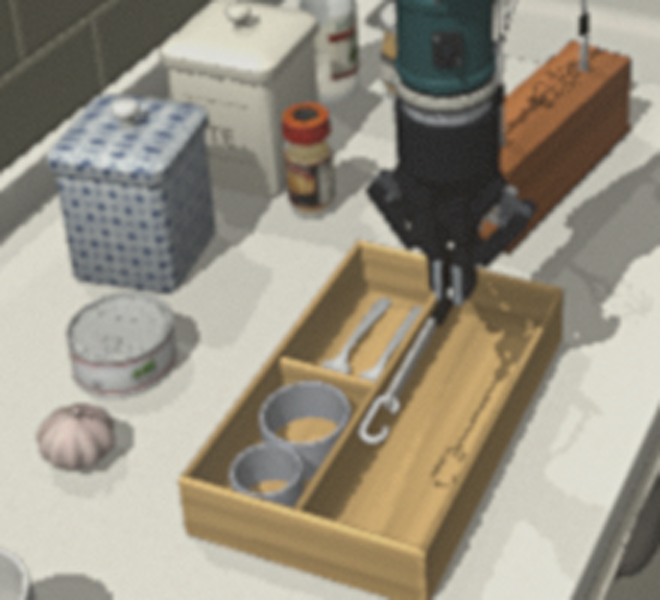

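View pics/scene11.png

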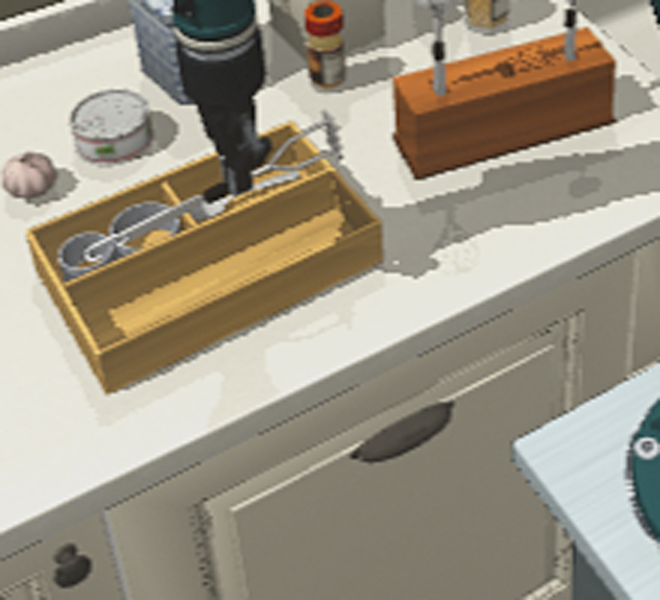

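Call:
jog_arm(rows=[[0,[0,0,0.4],[0,0,0]],[0,[0,0,0.9],[0,0,0]],[0,[0,0,1.4],[0,0,0]],[0,[0,0,1.9],[0,0,0]],[0,[0,0,2.3],[0,0,0]],[0,[0,0,2.55],[0,0,0]],[0,[0,0,2.6],[0,0,0]],[0,[0,0,2.6],[0,0,0]]])

```text
clock: 24.58
eef_pos: [446.7, 277.3, 45.3]
eef_rot: [-3.141, -0.058, -0.001]
wrist_force: [-0.5, 0.2, -0.2]
gripper_width: 7.1
```

```bash
python3 m3.py 12
```

```text
[446.7 277.3  45.3] 7.080750293765974 [-0.5  0.2 -0.2] [-0.39  0.7  -0.35  2.16  0.64  0.38 -1.22]
shift [-0.02  0.01 -0.62] turn [-0.   -0.   -0.01] dist 25.0 deg 0.1
side masher_hook [256. 363.] 0.34 [449.88451463 297.9817988   11.55200314]
side masher_foot [274. 325.] 0.64 [409.7332594  284.02444486 126.64885721]
side masher_mid [259. 358.] 0.64 [441.29897182 302.02620997  32.55981338]
scene masher_hook [149. 331.] 0.55 [446.64751158 412.59168148   7.20320123]
scene masher_foot [219. 293.] 0.79 [478.07221791 174.23046944   5.11752451]
scene masher_mid [185. 311.] 0.76 [438.6445299  304.13124888  34.24963474]
```

View pics/side12.png

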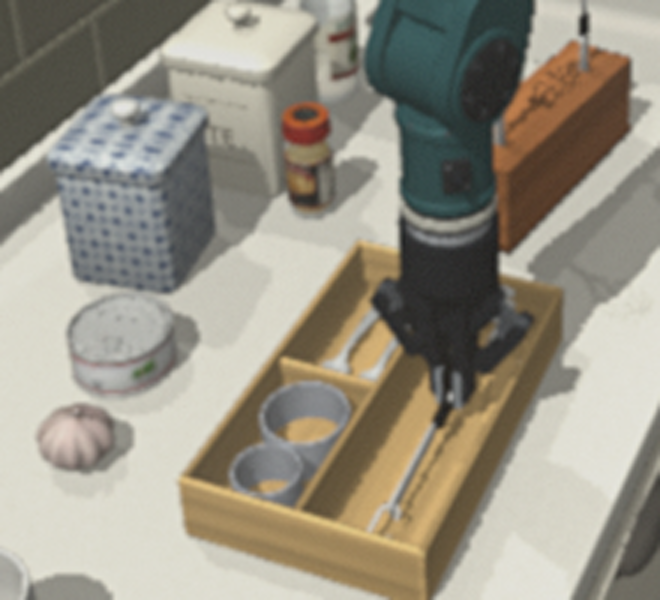

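Inside the lane, both ends clear. Lower the last ~10 mm slowly.

Call:
jog_arm(rows=[[0,[0,0,0.08],[0,0,0]],[0,[0,0,0.16],[0,0,0]],[0,[0,0,0.22],[0,0,0]],[0,[0,0,0.22],[0,0,0]]])

```text
clock: 25.52
eef_pos: [446.4, 277.0, 36.3]
eef_rot: [3.141, 0.058, -0.0]
wrist_force: [-0.1, 0.3, -0.9]
gripper_width: 7.2
```

Call:
jog_arm(rows=[[0,[0,0,0.04],[0,0,0]],[0,[0,0,0.06],[0,0,0]]])

```text
clock: 25.78
eef_pos: [446.4, 277.0, 33.9]
eef_rot: [3.141, 0.059, -0.0]
wrist_force: [-0.4, -0.3, 5.6]
gripper_width: 7.0
```

Call:
jog_arm(rows=[[0.12,[0,0,0],[0,0,0]],[0.17,[0,0,0],[0,0,0]],[0.23,[0,0,0],[0,0,0]],[0.32,[0,0,0],[0,0,0]],[0.32,[0,0,0],[0,0,0]]])

```text
clock: 26.4
eef_pos: [446.4, 277.0, 33.9]
eef_rot: [3.141, 0.058, -0.0]
wrist_force: [-0.8, -0.3, 0.4]
gripper_width: 27.6
```

Call:
jog_arm(rows=[[0.32,[0,0,-0.2],[0,0,0]],[0.32,[0,0,-0.6],[0,0,0]],[0.32,[0,0,-1.2],[0,0,0]],[0.32,[0,0,-2.2],[0,0,0]],[0.32,[0,0,-3.2],[0,0,0]],[0.32,[0,0,-4.2],[0,0,0]],[0.32,[0,0,-4.2],[0,0,0]]])

```text
clock: 27.28
eef_pos: [448.0, 278.5, 206.0]
eef_rot: [-3.137, -0.058, -0.01]
wrist_force: [-0.0, 0.1, 0.2]
gripper_width: 27.4
```

```bash
python3 m3.py 13; python3 - <<'E'
from h import *
for n in ('wrist','scene'):
    p=cams.camera(n);X=cloud(p);m=(p['depth']>0)&(X[...,2]>11)&(X[...,0]>405)&(X[...,0]<482)&(X[...,1]>163)&(X[...,1]<437)&(X[...,2]<70)
    q=X[m]
    for y in range(160,440,20):
        t=q[(q[:,1]>=y)&(q[:,1]<y+20)]
        if len(t)>2:print(y,len(t),np.median(t,0).round(),t.min(0).round(),t.max(0).round())
E
```

```text
[448.  278.5 206. ] 27.369073010011476 [-0.   0.1  0.2] [-0.19  0.46 -0.6   2.08  0.4   0.71 -1.01]
shift [-0.07  0.05  3.4 ] turn [-0.03 -0.06 -0.01] dist 136.0 deg 0.4
side masher_hook [235. 405.] 0.83 [427.022711   447.87073197  38.62239852]
side masher_foot [277. 331.] 0.83 [448.91472867 178.82363647  13.50287099]
side masher_mid [258. 357.] 0.81 [445.67684255 294.47536719  28.27732214]
scene masher_hook [149. 333.] 0.65 [439.76605001 415.80593436   7.85685111]
scene masher_foot [217. 300.] 0.85 [453.79019299 195.36418504   8.93913622]
scene masher_mid [186. 315.] 0.84 [438.21745427 303.69051347  17.78455158]
160 450 [449. 177.  39.] [435. 172.  12.] [464. 180.  57.]
180 100 [449. 190.  52.] [447. 180.  49.] [461. 200.  57.]
200 106 [448. 210.  50.] [405. 200.  12.] [451. 220.  53.]
220 157 [447. 228.  41.] [405. 220.  17.] [450. 240.  55.]
240 99 [447. 250.  28.] [445. 240.  25.] [449. 260.  34.]
260 99 [446. 270.  26.] [444. 260.  23.] [449. 280.  29.]
280 149 [445. 293.  28.] [440. 280.  23.] [449. 300.  31.]
300 142 [445. 307.  27.] [440. 300.  19.] [449. 319.  29.]
320 66 [4
[... 449 characters left out ...]
  53.]
200 16 [446. 211.  46.] [406. 201.  12.] [449. 219.  52.]
220 19 [445. 232.  34.] [442. 221.  14.] [448. 239.  46.]
240 13 [444. 249.  25.] [440. 241.  17.] [450. 259.  33.]
260 12 [444. 273.  23.] [440. 261.  12.] [469. 279.  28.]
280 22 [442. 293.  23.] [436. 281.  16.] [447. 299.  30.]
300 28 [442. 308.  22.] [435. 301.  13.] [448. 320.  29.]
320 24 [442. 330.  20.] [437. 321.  11.] [445. 339.  29.]
340 25 [442. 349.  16.] [438. 341.  11.] [445. 360.  26.]
360 22 [440. 370.  17.] [437. 360.  12.] [446. 380.  23.]
380 21 [441. 390.  14.] [437. 380.  11.] [481. 398.  32.]
400 8 [446. 409.  13.] [441. 401.  11.] [448. 419.  19.]
420 7 [479. 427.  33.] [439. 422.  11.] [482. 435.  49.]
```

View pics/w13.png

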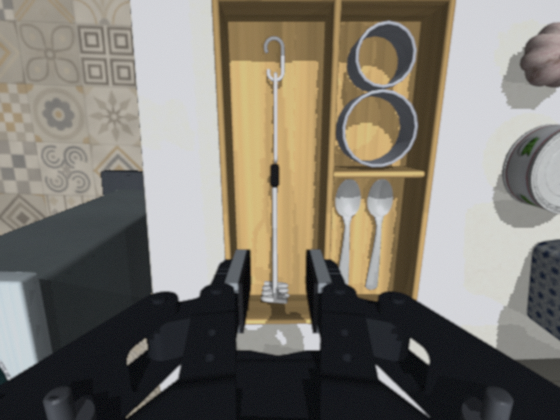

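View pics/scene13.png

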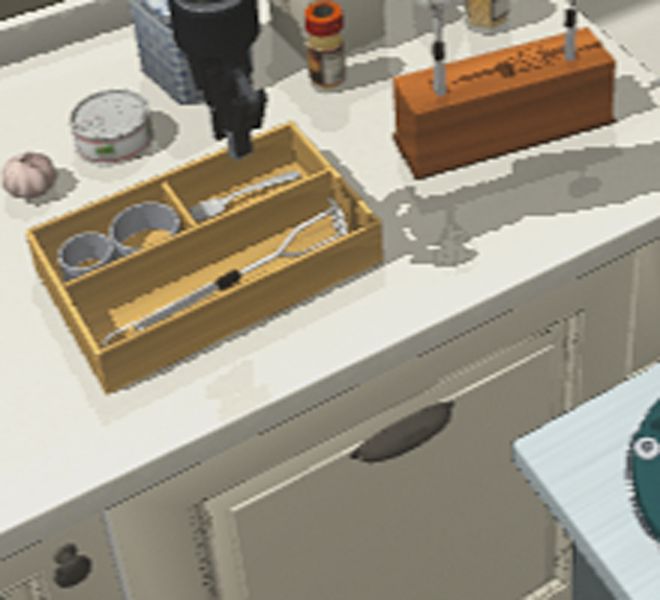

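```bash
python3 - <<'E'
from h import *
for n in ('wrist','side','scene'):
    p=cams.camera(n);X=cloud(p);D=p['depth']>0
    f=X[D&(abs(X[...,0]-449)<18)&(X[...,1]>170)&(X[...,1]<200)&(X[...,2]>11)&(X[...,2]<80)]
    fr=X[D&(X[...,0]>392)&(X[...,0]<408)&(X[...,1]>180)&(X[...,1]<420)&(X[...,2]>40)]
    dv=X[D&(X[...,0]>484)&(X[...,0]<500)&(X[...,1]>180)&(X[...,1]<420)&(X[...,2]>40)&(X[...,2]<70)]
    fl=X[D&(X[...,0]>410)&(X[...,0]<430)&(X[...,1]>250)&(X[...,1]<400)&(X[...,2]<30)]
    tb=X[D&(X[...,0]>330)&(X[...,0]<370)&(X[...,1]>150)&(X[...,1]<400)&(X[...,2]<30)]
    for k,a in (('foot',f),('front',fr),('div',dv),('floor',fl),('table',tb)):
        if len(a):print(n,k,len(a),np.percentile(a[:,2],[5,50,90,99,100]).round(1))
E
```

```text
wrist foot 542 [14.6 44.5 54.2 56.3 56.7]
wrist front 12802 [ 55.1 256.5 273.3 277.1 280.1]
wrist div 2237 [42.7 56.6 58.  58.8 59.6]
wrist floor 2998 [ 6.4  7.6  8.5  9.3 10.1]
wrist table 8569 [0.4 1.7 2.6 3.3 4.3]
side foot 117 [12.7 34.4 52.3 54.8 56.6]
side front 1855 [ 47.9 515.9 633.8 671.5 681.7]
side div 403 [41.2 53.4 57.5 59.3 60.4]
side floor 223 [ 4.2  6.7  8.6 10.1 10.7]
side table 1406 [-1.9  0.7  2.8  4.4  5.7]
scene foot 53 [13.  45.4 51.9 55.2 56.2]
scene front 1381 [ 44.1 488.2 590.9 649.3 676.5]
scene div 383 [40.9 49.7 56.  59.4 60.5]
scene table 987 [-5.  -0.6  2.   4.   5.8]
```

Call:
jog_arm(rows=[[0.5,[0,0,-0.5],[0,0,0]],[0.5,[0,0,-1.2],[0,0,0]],[0.5,[0,0,-2],[0,0,0]],[0.5,[0,0,-2],[0,0,0]]])

```text
clock: 28.48
eef_pos: [447.6, 278.4, 284.0]
eef_rot: [-3.139, -0.058, -0.007]
wrist_force: [-0.6, -0.2, -0.5]
gripper_width: 42.3
```

```bash
python3 - <<'E'
from h import *
p=cams.camera('side');save(p,'side14.png')
for l in ['whisk','tea_ladle','spice_jar','tin','glass','jar']:
    a=finder.spot_point(p,l)[:1];print(l,[(np.round(x['point'],0),x['conf']) for x in a])
print(readout.observe()['wrist_force'].round(1))
E
```

```text
whisk [(array([277., 202.]), 0.74)]
tea_ladle [(array([306., 204.]), 0.72)]
spice_jar [(array([214., 288.]), 0.91)]
tin [(array([151., 341.]), 0.91)]
glass [(array([364., 219.]), 0.89)]
jar [(array([247., 250.]), 0.59)]
[ 0.3  0.1 -0.2]
```

View pics/side14.png

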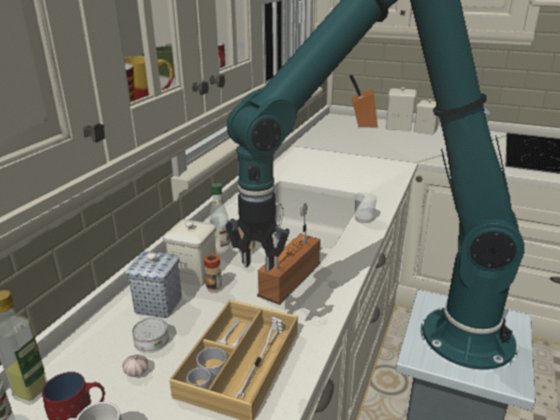

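The masher lies along the lane (240,385 to 278,325). The whisk, ladle, glass, jars and tin are where they were at the start, and the gripper is clear.

```bash
python3 -c "
from cell import manip
print(manip.close_job())"
```

```text
the job is handed in; nothing more can be done
None
```

The masher is in the empty lane of the tray and the job was handed in at about 28.5 s, within the 69 s limit.

**What I did:** I gripped the masher across its foot and lifted it straight out of the middle slot. I turned it level and set it down on the bare strip with about 7 N of contact, then let go and backed away. I then gripped it across the handle bar, carried it to the lane, lowered it to about 6 N of contact, released it and moved clear.

**Last checks:**
- **Fit in the lane:** It lies along the lane with about 13 mm to spare at each end. It rests on the narrow edge of its foot, not flat.
- **Height:** The foot's stated width puts its top at about 48 mm, against the rim at 56 mm. The depth readings disagree somewhat: most peak at about 52–56 mm, and the measured rim at about 56–59 mm. I put the difference down to depth blur at edges, since every camera shows the foot below the rim, but only by a few mm.
- **Everything else:** The detected image positions of the whisk, ladle, both jars, tin and glass are within about 3 pixels of where they started. The gripper is open, about 280 mm up, and touching nothing.

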